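# Grease the lapping spindle through its tilted nipple

### The job

Grease the small blue lapping spindle: first pull its yellow vent plug all the way up and leave it up, then take the red push-type grease gun out of its black stand and press its coupler squarely onto the tilted brass nipple until it snaps fully home. Keep pushing along the nipple so that the gun's sprung nozzle stays at least half pushed in, and finish like that, still gripping and pushing the gun. Leave the other things on the bench where they are.

Things in the scene. Friction and masses are not known exactly. Their poses are not given: they have to be found in the camera images.
- spindle: Lapping spindle, fixed to the bench: aluminium foot 130 (x) x 110 (y) x 12 mm, dark blue housing up to 62 mm high (x -33 to 57 mm, y +-47.5 mm), a 68 mm dark disc upright at its back (+x) end, up to 79 mm from the origin. Origin: centre of the underside, z up, front is -x. It carries the nipple at its front and the vent plug on top.
- nipple_seat (a point): Point on the brass nipple's axis, 18 mm below its tip, 3 mm above its round 26 mm steel boss; in the spindle's frame at x -37.5, y 0, z 70.6 mm. Its z points out along the nipple, 30 degrees from vertical, leaning to the spindle's front (-x). The coupler is fully home when its mouth's centre is at this point.
- nipple: The brass nipple, fixed on the spindle: a 12 mm post 21 mm long with a coned tip, 6 mm across at its end. Origin: centre of its foot on the boss; z out along it. Three small sprung steel balls stand out 3 mm from its side 9.5 mm above the foot: the coupler's lip must be pushed past them, that is the snap.
- vent (a joint): How far the vent plug is pulled up, m: 0 down, 0.012 all the way up. It slides straight up out of the housing, is held by a 5 N drag and stays where it is left.
- vent_grip (a point): Centre of the yellow vent plug's head: an upright cylinder 24 mm in diameter and 23 mm high on a 10 mm stem. With the plug down the head's underside is 13 mm and its top 36 mm above the 62 mm high housing top; this point moves with the plug. It stands on the housing 22 mm behind (+x) and 24 mm to the left (+y) of the spindle's origin.
- stand: Black gun stand, fixed to the bench, 70 x 70 mm and 80 mm high, with an upright 36 mm hole in its top plate. Origin: centre of the underside, z up.
- gun: Grease gun, 220-350 g, upright in the stand, coupler down. Origin: centre of the coupler's mouth (nozzle out), 10 mm above the bench in the stand; z along the gun to the handle. Along z: coupler 0-24 mm, steel barrel (32 mm across) 40-72, flange (44 across) 70-76 resting on the stand's top, red square handle 26 x 26 mm (sides along x, y) 76-126, top 132. Lift over 75 mm to clear the stand.
- nozzle (a joint): How far the sprung nozzle with the coupler is pushed into the barrel, m: 0 fully out, 0.012 fully in. The spring needs 7 N to start and 15 N when fully in. Snapping onto the nipple takes about 8 to 13 N, so the nozzle is pushed in some mm before the snap, springs back out at the snap, and must then be pushed in again against the nipple.
- coupler_mouth (a point): Centre of the coupler's open mouth, on the nozzle (moves with it); z along the gun towards the handle. The socket is 18 mm deep; its rounded brass lip has a 15 mm opening. It is round, so the gun's turn about its own axis does not matter.
- parts_tray: Bystander: clear divided tray 120 x 100 x 25 mm with small parts fixed in it; origin under its centre. It and the stand may have swapped sides.
- jar_a: Bystander: glass jar with red cap, 52 mm across, 70 mm high; origin under its centre.
- jar_b: Bystander: like jar_a.
- tape_roll: Bystander: white paper tape roll, 70 mm across, 30 mm high; origin under its centre.
- blower: Bystander: terracotta rubber dust blower, 52 mm across, 85 mm high; origin under its centre.
- loupe: Bystander: black eye loupe, 34 mm across, 28 mm high; origin under its centre.
- driver: Bystander: screwdriver with blue handle, 140 mm long, lying on the bench.
Things that resemble listed ones, but are neither listed nor needed, are in the scene too. Leave any green or purple look-alike of the stand alone.

How it is judged:
On the way, in this order (a step that is already met when the one before it is completed fails the run):
1. the vent plug is pulled all the way up (value of joint vent above 0.009 m), for 0.2 s.
2. the gun is lifted out of its stand by the gripper (value of joint vent above 0.009 m and height (world z) of coupler_mouth above 0.085 m and contact force between the fingers and gun above 2 N and contact force between gun and stand below 0.3 N), for 0.1 s.
At the end, for the whole second after the job is handed in: Vent plug still up (over 9 mm); coupler mouth within 2.5 mm of its seat on the nipple, gun axis within 0.15 rad of the nipple's; nozzle pushed in over 5 mm and kept so while the fingers grip the still gun; bystanders within 30 mm of their starts (value of joint vent above 0.009 m and distance between coupler_mouth and nipple_seat below 0.0025 m and angle between the z axis of gun and the z axis of nipple_seat, either way round below 0.15 rad and value of joint nozzle above 0.005 m and linear speed of gun below 0.02 m/s and contact force between the fingers and gun above 3 N and distance of each of parts_tray, jar_a, jar_b, tape_roll, blower, loupe, driver from where it was at the start of the episode below 0.03 m); the arm keeps its last pose, push and grip.
It fails at once if a bystander was pushed about or knocked over (moved more than 30 mm) (distance of any of parts_tray, jar_a, jar_b, tape_roll, blower, loupe, driver from where it was at the start of the episode above 0.03 m).
It also fails if it takes over 40 s, if anything falls off the work surface, if the arm or the gripper's body presses on something with over 40 N, if the wrist force passes 120 N, or if a joint passes its speed limit or range.

### The arm

A 6-joint arm with a two-finger parallel gripper is mounted at the origin on the work surface. World frame = base frame: x ahead of the robot, y to its left, z up, the work surface at z = 0. Lengths are in m, angles in rad, forces in N, time in s.
With the tool pointing down it reaches from about 0.325 to 0.925 m from the base axis. Payload 3.1 kg.
Tool frame: the origin (TCP) lies on the centre line of the jaws, within the pads' length; the fingertips stand arm.tip_reach ahead of it and the grasp point (between the pads) lies 3 mm ahead of it (arm.tip_reach is the distance from the TCP to the fingertips, in m); z points along the fingers, y is the line along which they close (so a half turn about z gives the same grasp; the last joint's range is limited). The gripper opens to 85 mm and grips with 20 to 120 N. Pads are 22 mm wide; open, the fingers measure 114 mm over their backs; the gripper's body (76 mm by 85 mm) begins 54 mm behind the grasp point. The pads swing forward as they close: fully open they stand 13 mm farther back than shut.
Start: joints at [1.056, 0.217, 1.613, -0, 1.311, -0.112], TCP at [0.245, 0.575, 0.253] pointing down, gripper open.
Joint ranges: [-2.75, 2.75], [-0.78, 2.1], [0.31, 2.55], [-1.13, 4.27], [0.13, 2.63], [-2.58, 2.58]. Speed limits (rad/s): [2.79, 2.79, 3.14, 3.14, 3.14, 3.14].

### API

Orientations are given as [roll, pitch, yaw] about the fixed x, y, z axes, in that order (R = Rz(yaw) Ry(pitch) Rx(roll)).
In Python, from bench import sense, eyes, arm gives the robot as it stands.
- The arm moves only by the shell command python3 -m handwheel 'ROWS' [FORCE]. ROWS is a JSON object of lists of equal length, an entry for each row: "hand": the opening, from -1 (shut) to 1 (fully open); "slide": the shift along the tool's x, y, z each as a share of 0.02 m, from -1 to 1, a list of three; "angular": the turn, a rotation vector about the tool's x, y, z each as a share of 180 degrees, from -1 to 1, a list of three. A call has 1 to 20 rows; each row shifts and turns the commanded pose from where the row before left it, along the tool's axes as they then stand; what a row does not reach is not made up. A row lasts 1/10 s, in which the tool goes at most 50 mm and 8.59 degrees, less where a joint would pass 70% of its speed; a pose out of reach is approached as far as the arm can. A call with a number of a shift or a turn outside -1 to 1 is refused whole. A call with a gripper value outside its range is refused whole. The fingers move at their own pace and stop on an object; FORCE is the grip in N (left out, the last holds). Time passes only in rows, so rows that do not move let the fingers close. It gives the time, the measured TCP pose, the force, the opening and the grip force at its end, in the units of the state.
- sense(): the state, without advancing time (a new reading comes with each control period).
- eyes.snapshot(name): name is "scene" or "top"; returns a dict with "pixels" (400x640x3 uint8, red, green, blue), "fx", "fy", "cx", "cy" (pixels), "k1" (the pictures are not rectified: a ray, as slopes to the right and down, at radius r is drawn at 1 + k1 r^2 times it, then the intrinsics apply), "world_to_cam" (4x4, takes a point from world to camera coordinates). Camera axes: x right, y down, z forward; pixel columns grow to the right and rows downward; lengths in m; the calibration is good to about 2 mm. A picture is of the moment at which its call begins. There is no depth.
- arm.close_job(): hands the job in; it is judged then, once.
Trained networks look in a picture, given as the dict that the camera call returned (one of the last four; its "shot" number tells which), for a name from the list of things; names that differ only in an ending like _2 or _b are one class to them, and where a whole thing is asked for, a point or a joint stands for the part that bears it (a point fixed in the world has none). Each returns a list of dicts, best first, with "conf" (0 to 1); they miss things now and then, are a little off and sometimes report something else, mostly with a low value. They report only what shows in the picture. A call takes as long as a camera call. They do not tell look-alikes from the thing itself.
- eyes.look_for(label, picture): "extent" ([centre column, centre row, width, height] in pixels, round what is visible of it).
The state is a dict: "time_s": time; "qpos": joint angles; "joint_vel": joint speeds; "joint_efforts": joint torques, N m; "eef_pos": TCP position; "eef_rot": TCP orientation; "contact_force": force on the tool from outside, world axes, zero at the start; "wrist_torque": the same for the moment, N m; "grip_width": finger opening in m; "gripper_force": force on a finger pad.
Only numpy, scipy, OpenCV 4.12 (cv2) and the standard library are available. Lean on these libraries where they do the work, as an engineer would, in place of code of your own. Each camera call takes 0.05 s, during which the arm holds its last target. There are 200 camera calls.

## Working session

There is one attempt and no reset: what is moved stays moved. The work goes in short steps, Python scripts to look and compute and a shell command to move; the robot and the scene stay as the last step left them, time stands still between calls to the robot, and variables do not carry over. Pictures are saved under pics/ and viewed, at most 10 in all, crops included, and the job is handed in when it is done.

```bash
mkdir -p pics
cat > h.py <<'E'
import numpy as np, cv2
from bench import sense, eyes, arm
from scipy.spatial.transform import Rotation as Ro
def proj(p,P):
    P=np.atleast_2d(P); M=np.array(p["world_to_cam"]); c=P@M[:3,:3].T+M[:3,3]
    s=c[:,:2]/c[:,2:]; r2=(s**2).sum(1,keepdims=True); s=s*(1+p["k1"]*r2)
    return s*[p["fx"],p["fy"]]+[p["cx"],p["cy"]]
def ray(p,uv):
    d=(np.array(uv,float)-[p["cx"],p["cy"]])/[p["fx"],p["fy"]]; s=d.copy()
    for _ in range(20): s=d/(1+p["k1"]*(s@s))
    M=np.array(p["world_to_cam"]); R=M[:3,:3]
    return -R.T@M[:3,3], R.T@np.append(s,1)
def atz(p,uv,z):
    o,d=ray(p,uv); return o+d*(z-o[2])/d[2]
def save(p,n): cv2.imwrite(f"pics/{n}.png",p["pixels"][:,:,::-1])
E
python3 - <<'E'
from h import *
for n in("scene","top"):
    p=eyes.snapshot(n); save(p,n+"0"); o,_=ray(p,(320,200)); print(n,o.round(3),p["fx"],p["k1"])
    for l in "spindle nipple vent_grip stand gun parts_tray jar_a tape_roll blower loupe driver".split():
        print(l,[(np.round(d["extent"]).astype(int).tolist(),round(d["conf"],2),atz(p,d["extent"][:2],0.03)[:2].round(3).tolist()) for d in eyes.look_for(l,p)[:4]])
print(sense(), arm.tip_reach)
E
```

```text
scene [ 1.1   -0.453  1.045] 426.7608791261701 -0.0344775656548831
spindle [([315, 212, 44, 48], 0.87, [0.56, 0.022]), ([362, 170, 34, 40], 0.18, [0.534, 0.241])]
nipple [([315, 210, 46, 50], 0.29, [0.553, 0.028])]
vent_grip [([360, 171, 32, 38], 0.73, [0.533, 0.232])]
stand [([388, 151, 32, 40], 0.93, [0.535, 0.362]), ([374, 121, 27, 32], 0.75, [0.403, 0.431]), ([361, 169, 33, 32], 0.69, [0.532, 0.24])]
gun [([362, 153, 14, 16], 0.65, [0.484, 0.293]), ([322, 200, 7, 13], 0.65, [0.541, 0.067]), ([414, 197, 17, 26], 0.25, [0.713, 0.281])]
parts_tray [([233, 265, 55, 51], 0.83, [0.543, -0.258])]
jar_a [([386, 238, 22, 26], 0.96, [0.757, 0.109]), ([361, 153, 14, 14], 0.67, [0.48, 0.291]), ([414, 197, 21, 28], 0.62, [0.713, 0.281]), ([361, 172, 32, 34], 0.47, [0.538, 0.231])]
tape_roll [([321, 292, 29, 30], 0.61, [0.757, -0.133])]
blower [([258, 314, 24, 21], 0.62, [0.696, -0.289])]
loupe [([301, 163, 10, 11], 0.4, [0.386, 0.114])]
driver [([225, 219, 22, 18], 0.75, [0.405, -0.189])]
top [0.445 0.07  0.96 ] 382.6212870079824 0.02533097904748364
spindle [([341, 206, 61, 68], 0.72, [0.545,
[... 740 characters left out ...]
 array([ 1.05577299e+00,  2.16881516e-01,  1.61338539e+00,  2.58702217e-05,
        1.31130471e+00, -1.12198894e-01]), 'joint_vel': array([ 4.02098821e-04, -1.47812984e-03, -7.20883945e-05, -1.01285860e-03,
        4.47137804e-04,  5.59893191e-05]), 'joint_efforts': array([-2.56502444e-04, -3.96882176e+01, -3.04259205e+01, -3.16068499e-04,
        7.08878943e-04,  4.41577833e-05]), 'eef_pos': array([0.2449932 , 0.57500168, 0.25331938]), 'eef_rot': array([ 3.14156895e+00, -2.24914552e-05,  2.73876157e+00]), 'contact_force': array([-0.43843801, -0.50770436,  0.26002504]), 'wrist_torque': array([0.02416632, 0.01951946, 0.00901138]), 'gripper_force': 0.0, 'grip_width': 0.08519769529203691} 0.022
```

View pics/scene0.png

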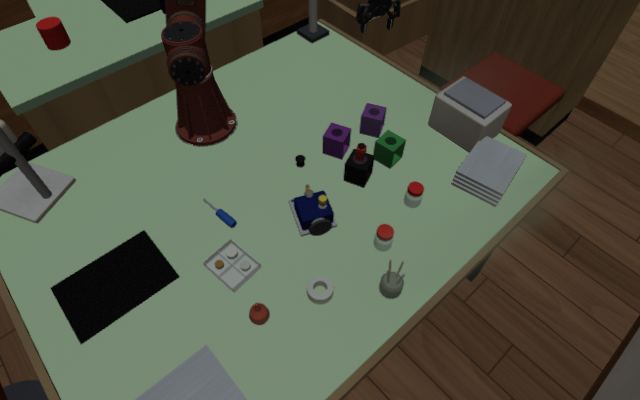

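View pics/top0.png

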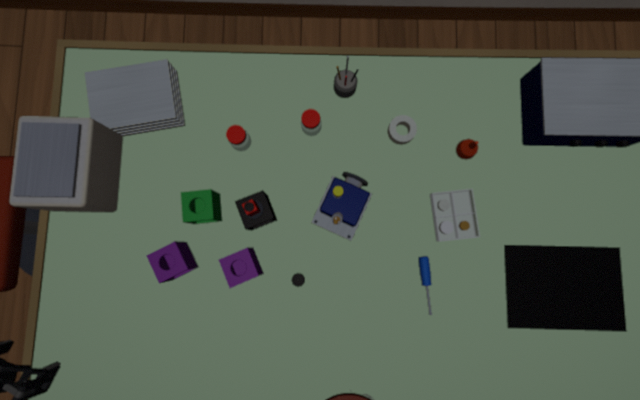

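The scene camera shows the spindle near (315,212), its yellow plug at (322,202) and the nipple at (308,191), with the gun and stand at (360,165). The top camera shows the spindle at (341,207), the plug at (338,191), the nipple at (337,218) and the gun handle at (250,208). Next I'll look at enlarged crops.

Run:
```python
from h import *
a=eyes.snapshot("top"); b=eyes.snapshot("scene")
import pickle; pickle.dump((a,b),open("ab.pkl","wb"))
def crop(p,x,y,s=50): return cv2.resize(np.clip(p["pixels"][y:y+s,x:x+s].astype(float)*1.5,0,255).astype(np.uint8),(400,400)if s==50 else(400,200),interpolation=cv2.INTER_CUBIC)
A=[cv2.resize(np.clip(p["pixels"][y:y+h,x:x+w]*1.5,0,255).astype(np.uint8),(400,300),interpolation=cv2.INTER_CUBIC) for p,x,y,w,h in [(a,300,165,80,60+15-15),(b,275,180,80,60),(a,215,180,80,60),(b,325,130,80,60)]]
cv2.imwrite("pics/m1.png",np.vstack([np.hstack(A[:2]),np.hstack(A[2:])])[:,:,::-1])
for n,p,box in(("top",a,(300,165,380,245)),("scene",b,(280,175,350,245))):
    x0,y0,x1,y1=box; c=p["pixels"][y0:y1,x0:x1].astype(int); R,G,B=c[...,0],c[...,1],c[...,2]
    for nm,m in(("yel",(R>90)&(G>80)&(B<0.5*R)),("blue",(B>1.6*R)&(B>1.6*G)&(B>25))):
        k,l,s,ct=cv2.connectedComponentsWithStats(m.astype(np.uint8)); 
        print(n,nm,[(s[i].tolist(),(ct[i]+[x0,y0]).round(2).tolist()) for i in range(1,k) if s[i][4]>8])
for n,p,box in(("top",a,(235,190,275,230)),("scene",b,(340,138,380,190))):
    x0,y0,x1,y1=box; c=p["pixels"][y0:y1,x0:x1].astype(int); R,G,B=c[...,0],c[...,1],c[...,2]
    m=(R>2*G)&(R>40); k,l,s,ct=cv2.connectedComponentsWithStats(m.astype(np.uint8)); print(n,[(s[i].tolist(),(ct[i]+[x0,y0]).round(2).tolist()) for i in range(1,k) if s[i][4]>8])
```

```text
top yel [([33, 21, 10, 10, 76], [337.71, 190.67])]
top blue [([21, 13, 48, 48, 1202], [345.51, 201.99])]
scene yel [([39, 20, 8, 7, 44], [322.34, 197.98])]
scene blue [([14, 16, 39, 31, 663], [311.08, 207.56])]
top [([6, 9, 17, 16, 121], [249.42, 206.86])]
scene [([16, 7, 10, 9, 52], [360.75, 149.88]), ([3, 9, 4, 7, 15], [343.93, 149.6]), ([16, 16, 8, 5, 17], [359.18, 155.76]), ([15, 20, 9, 4, 18], [358.83, 159.61])]
```

View pics/m1.png

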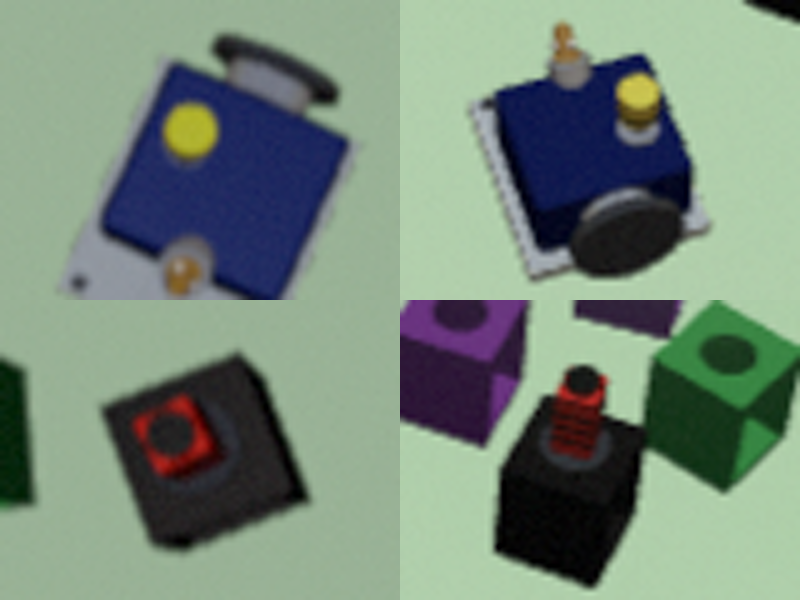

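The crops show clear housing corners, plug, nipple tip and gun cap. I'll fit the poses from these.

```bash
cat >> h.py <<'E'
def plan(pos,R=None):
    s=sense(); R0=Ro.from_euler("xyz",s["eef_rot"]); d=R0.inv().apply(np.array(pos)-s["eef_pos"])/0.02
    print("slide total (tool, units of 20mm)",d.round(2)," rows>=",int(np.ceil(abs(d).max())))
    if R is not None:
        v=(R0.inv()*R).as_rotvec()/np.pi; print("turn total (share of 180)",v.round(4)," rows>=",int(np.ceil(np.linalg.norm(v)*180/8.5)))
E
python3 - <<'E'
from h import *
import pickle; from scipy.optimize import least_squares
a,b=pickle.load(open("ab.pkl","rb"))
top=[((57,47.5,62),(168,62)),((57,-47.5,62),(350,140)),((-33,47.5,62),(105,218)),((-33,-47.5,62),(275,298)),((22,24,98),(190,130)),((-46.5,0,86.2),(182,270))]
sc=[((22,24,98),(238,87)),((-33,-47.5,62),(97,95)),((-33,47.5,62),(242,58)),((57,47.5,62),(288,162)),((57,-47.5,62),(140,220)),((-46.5,0,86.2),(162,28))]
def W(v,P): c,s=np.cos(v[2]),np.sin(v[2]); P=np.array(P)/1000; return P@np.array([[c,s,0],[-s,c,0],[0,0,1]])+[v[0],v[1],0]
f=lambda q,o:np.array(q)/5-.4+o
def res(v,which=3):
    r=[]
    if which&1: r+=[proj(a,W(v,[P]))[0]-f(q,(300,165)) for P,q in top]
    if which&2: r+=[proj(b,W(v,[P]))[0]-f(q,(275,180)) for P,q in sc]
    return np.array(r).ravel()
for w in(1,2,3):
    s=least_squares(res,[.55,.03,-.4],args=(w,),loss="soft_l1"); print(w,s.x.round(4))
print(res(s.x).reshape(-1,2).round(1).tolist()); v=s.x
np.save("sp.npy",v)
print("vent",W(v,[22,24,86.5]),"seat",W(v,[-37.5,0,70.6]))
ut=f((172,135),(215,180)); us=f((185,80),(325,130))
print("gun",atz(a,ut,.142),atz(b,us,.142), "stand/flange",atz(a,f((197,140),(215,180)),.084),atz(b,f((175,137),(325,130)),.084))
c=[atz(a,f((x,y),(215,180)),.08) for x,y in((103,107),(240,52),(308,200),(155,248))]
print(np.round(c,3), np.mean(c,0))
vt=W(v,[22,24,86.5]); plan([vt[0],vt[1],.2],Ro.from_euler("xyz",[np.pi,0,v[2]+np.pi]))
E
```

```text
1 [ 0.5448  0.0239 -0.3977]
2 [ 0.5443  0.0225 -0.3767]
3 [ 0.5445  0.0232 -0.3851]
[[0.5, -2.0], [1.0, -2.1], [-1.8, 1.3], [1.4, 1.2], [0.0, -0.7], [-0.5, 3.5], [0.4, 1.3], [-1.3, -0.5], [0.6, -1.7], [2.4, 1.2], [-0.0, -1.1], [-0.3, -0.0]]
vent [0.57392066 0.037182   0.0865    ] seat [0.50976274 0.03729202 0.0706    ]
gun [0.5274888  0.22856503 0.142     ] [0.53011464 0.23021241 0.142     ] stand/flange [0.53125439 0.22824607 0.084     ] [0.52351868 0.23511829 0.084     ]
[[0.546 0.273 0.08 ]
 [0.573 0.211 0.08 ]
 [0.505 0.177 0.08 ]
 [0.482 0.246 0.08 ]] [0.52641671 0.22666059 0.08      ]
slide total (tool, units of 20mm) [-25.67 -18.29   2.67]  rows>= 26
turn total (share of 180) [ 0.      0.     -0.0056]  rows>= 1
```

```bash
python3 -m handwheel '{"hand":[0.3,0.3,0.3,0.3,0.3,0.3,0.3,0.3,0.3,0.3,0.3,0.3,0.3],"slide":[[-1,-0.7,0],[-1,-0.7,0],[-1,-0.7,0],[-1,-0.7,0],[-1,-0.7,0],[-1,-0.7,0],[-1,-0.7,0],[-1,-0.7,0],[-1,-0.7,0],[-1,-0.7,0],[-1,-0.7,0],[-1,-0.7,0],[-1,-0.7,0]],"angular":[[0,0,-0.0056],[0,0,0],[0,0,0],[0,0,0],[0,0,0],[0,0,0],[0,0,0],[0,0,0],[0,0,0],[0,0,0],[0,0,0],[0,0,0],[0,0,0]]}' 60
python3 -m handwheel '{"hand":[0.3,0.3,0.3,0.3,0.3,0.3,0.3,0.3,0.3,0.3,0.3,0.3,0.3,0.3],"slide":[[-1,-0.7,0],[-1,-0.7,0],[-1,-0.7,0.2],[-1,-0.7,0.2],[-1,-0.7,0.2],[-1,-0.7,0.2],[-1,-0.7,0.2],[-1,-0.7,0.2],[-1,-0.7,0.2],[-1,-0.7,0.2],[-1,-0.7,0.2],[-1,-0.7,0.2],[-0.7,-0.7,0.2],[0,0,0]],"angular":[[0,0,0],[0,0,0],[0,0,0],[0,0,0],[0,0,0],[0,0,0],[0,0,0],[0,0,0],[0,0,0],[0,0,0],[0,0,0],[0,0,0],[0,0,0],[0,0,0]]}'
python3 - <<'E'
from h import *
plan([.5739,.0372,.093],Ro.from_euler("xyz",[np.pi,0,np.load("sp.npy")[2]+np.pi])); print(sense()["eef_pos"],sense()["contact_force"],sense()["grip_width"])
p=eyes.snapshot("scene"); cv2.imwrite("pics/v1.png",cv2.resize(p["pixels"][130:250,240:400],(800,600),interpolation=cv2.INTER_CUBIC)[:,:,::-1])
E
```

```text
time_s: 2.6
eef_pos: [0.4177, 0.3076, 0.2535]
eef_rot: [3.141, 0.0, 2.756]
contact_force: [0.2, -0.4, -0.2]
grip_width: 0.0552
gripper_force: 0.0
time_s: 4.0
eef_pos: [0.5847, 0.0422, 0.2087]
eef_rot: [-3.141, -0.0, 2.754]
contact_force: [-0.3, -0.6, 0.7]
grip_width: 0.0556
gripper_force: 0.0
slide total (tool, units of 20mm) [ 0.41 -0.43  5.79]  rows>= 6
turn total (share of 180) [-0.0003 -0.0001 -0.0009]  rows>= 1
[0.58474418 0.04220674 0.20872403] [-0.2512201  -0.62717851  0.668433  ] 0.05557392463120794
```

View pics/v1.png

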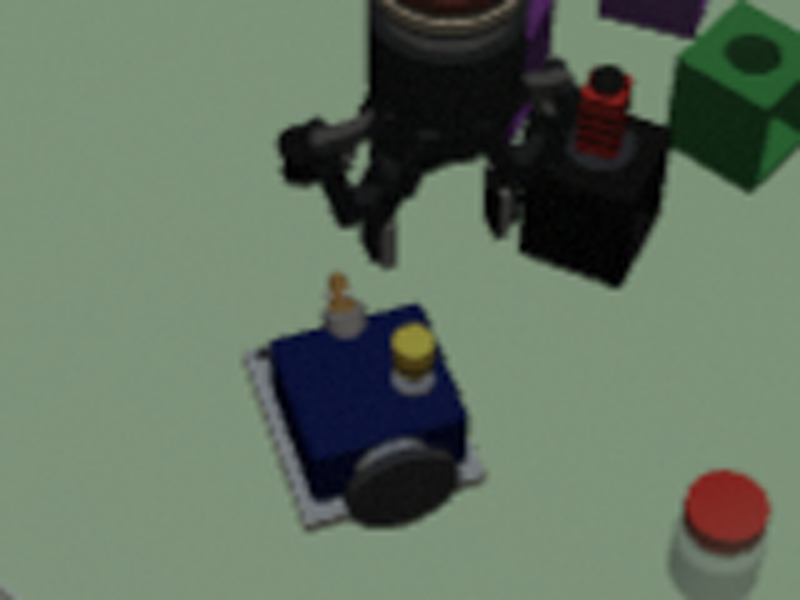

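The open fingers straddle the plug's line from above: tips at crop (385,262) and (503,232), plug at (412,350). I'm descending on the plug and gripping it.

```bash
python3 -m handwheel '{"hand":[0.3,0.3,0.3,0.3,0.3,0.3,0.3,0.3,-1,-1,-1,-1,-1,-1],"slide":[[0.41,-0.43,0.8],[0,0,1],[0,0,1],[0,0,1],[0,0,1],[0,0,0.6],[0,0,0.3],[0,0,0],[0,0,0],[0,0,0],[0,0,0],[0,0,0],[0,0,0],[0,0,0]],"angular":[[0,0,0],[0,0,0],[0,0,0],[0,0,0],[0,0,0],[0,0,0],[0,0,0],[0,0,0],[0,0,0],[0,0,0],[0,0,0],[0,0,0],[0,0,0],[0,0,0]]}' 40
```

```text
time_s: 5.45
eef_pos: [0.5733, 0.0369, 0.0966]
eef_rot: [-3.137, 0.001, 2.758]
contact_force: [-2.5, -7.5, 3.2]
grip_width: 0.0225
gripper_force: 39.0
```

```bash
python3 -m handwheel '{"hand":[-1,-1,-1,-1,-1,-1],"slide":[[0,0,-0.2],[0,0,-0.2],[0,0,-0.2],[0,0,-0.2],[0,0,0],[0,0,0]],"angular":[[0,0,0],[0,0,0],[0,0,0],[0,0,0],[0,0,0],[0,0,0]]}'
python3 - <<'E'
from h import *
p=eyes.snapshot("top"); save(p,"t2"); q=eyes.snapshot("scene");print(sense()["eef_pos"])
cv2.imwrite("pics/v2.png",cv2.resize(q["pixels"][160:250,255:375],(800,600),interpolation=cv2.INTER_CUBIC)[:,:,::-1])
E
```

```text
time_s: 6.05
eef_pos: [0.5731, 0.0369, 0.1083]
eef_rot: [-3.138, 0.003, 2.757]
contact_force: [6.6, -7.7, -17.3]
grip_width: 0.0224
gripper_force: 42.3
[0.57310446 0.03693477 0.10831678]
```

```bash
python3 -m handwheel '{"hand":[0.2,0.2,0.2,0.2,0.2,0.2,0.2,0.2,0.2,0.2],"slide":[[0,0,0],[0,0,0],[0,0,0],[0,0,0],[0,0,-1],[0,0,-1],[0,0,-1],[0,0,-1],[0,0,-1],[0,0,-1]],"angular":[[0,0,0],[0,0,0],[0,0,0],[0,0,0],[0,0,0],[0,0,0],[0,0,0],[0,0,0],[0,0,0],[0,0,0]]}'
python3 - <<'E'
from h import *
q=eyes.snapshot("scene")
cv2.imwrite("pics/v2.png",cv2.resize(q["pixels"][160:250,255:375],(800,600),interpolation=cv2.INTER_CUBIC)[:,:,::-1])
c=q["pixels"][175:245,280:350].astype(int);R,G,B=c[...,0],c[...,1],c[...,2]
m=(R>90)&(G>80)&(B<0.5*R); print((np.argwhere(m).mean(0)+[175,280])[::-1], m.sum())
v=np.load("sp.npy"); print([proj(q,[.5739,.0372,z])[0].round(1) for z in(.098,.110)])
plan([.529,.2295,.24],Ro.from_euler("xyz",[np.pi,0,np.radians(112)]))
E
```

```text
time_s: 7.15
eef_pos: [0.5734, 0.0397, 0.2329]
eef_rot: [3.141, 0.001, 2.757]
contact_force: [-0.4, 0.1, 0.1]
grip_width: 0.0517
gripper_force: 0.0
[321.34146341 195.07317073] 41
[array([322.6, 198.3]), array([322.7, 195.7])]
slide total (tool, units of 20mm) [ 5.73  7.92 -0.16]  rows>= 8
turn total (share of 180) [0.0018 0.0019 0.2553]  rows>= 6
```

View pics/v2.png

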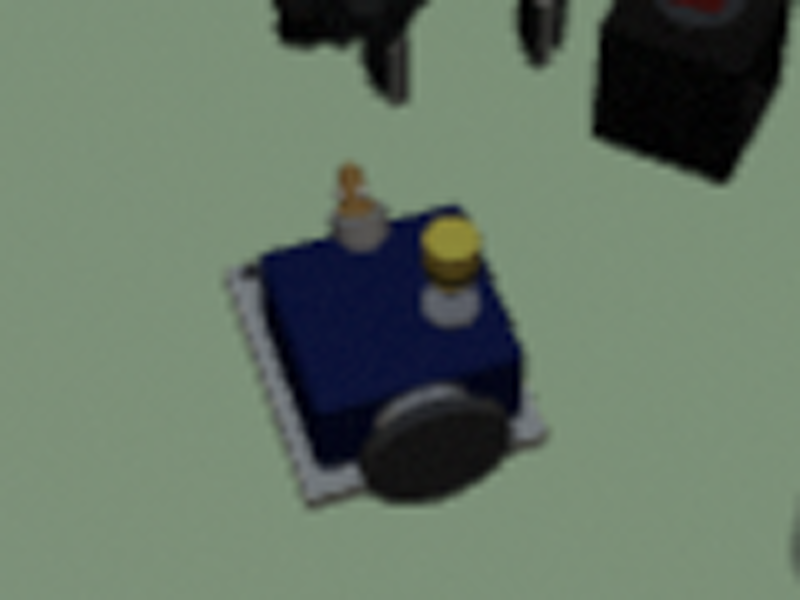

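The plug is up: its head has risen about 3 px, which matches 12 mm, and the bare stem now shows at crop (450,290). I'm moving over to the gun.

```bash
python3 -m handwheel '{"hand":[0.3,0.3,0.3,0.3,0.3,0.3,0.3,0.3,0.3,0.3,0.3,0.3,0.3,0.3,0.3,0.3],"slide":[[0.72,0.99,0],[0.72,0.99,0],[0.72,0.99,0],[0.72,0.99,0],[0.72,0.99,0],[0.72,0.99,0],[0.72,0.99,0],[0.7,0.99,0],[0,0,0],[0,0,0],[0,0,0],[0,0,0],[0,0,0],[0,0,0],[0,0,0],[0,0,0]],"angular":[[0,0,0],[0,0,0],[0,0,0],[0,0,0],[0,0,0],[0,0,0],[0,0,0],[0,0,0],[0,0,0.0426],[0,0,0.0426],[0,0,0.0426],[0,0,0.0426],[0,0,0.0426],[0,0,0.0426],[0,0,0],[0,0,0]]}'
python3 - <<'E'
from h import *
plan([.529,.2295,.117],Ro.from_euler("xyz",[np.pi,0,np.radians(112)]))
E
```

```text
time_s: 8.8
eef_pos: [0.5264, 0.2295, 0.2312]
eef_rot: [3.142, -0.0, 1.956]
contact_force: [0.4, -0.1, 0.6]
grip_width: 0.0555
gripper_force: 0.0
slide total (tool, units of 20mm) [-0.05  0.12  5.71]  rows>= 6
turn total (share of 180) [ 0.     -0.      0.0005]  rows>= 1
```

```bash
python3 -m handwheel '{"hand":[0.3,0.3,0.3,0.3,0.3,0.3,0.3,0.3,-1,-1,-1,-1,-1,-1],"slide":[[-0.05,0.12,1],[0,0,1],[0,0,1],[0,0,1],[0,0,0.9],[0,0,0.5],[0,0,0.3],[0,0,0],[0,0,0],[0,0,0],[0,0,0],[0,0,0],[0,0,0],[0,0,0]],"angular":[[0,0,0],[0,0,0],[0,0,0],[0,0,0],[0,0,0],[0,0,0],[0,0,0],[0,0,0],[0,0,0],[0,0,0],[0,0,0],[0,0,0],[0,0,0],[0,0,0]]}' 100
```

```text
time_s: 10.2
eef_pos: [0.5299, 0.2297, 0.1188]
eef_rot: [3.139, 0.0, 1.954]
contact_force: [-2.0, -0.1, 6.2]
grip_width: 0.0253
gripper_force: 96.0
```

```bash
python3 -m handwheel '{"hand":[-1,-1,-1,-1,-1,-1,-1,-1,-1,-1,-1,-1],"slide":[[0,0,-0.4],[0,0,-0.6],[0,0,-0.6],[0,0,-0.6],[0,0,-0.6],[0,0,-0.6],[0,0,-0.6],[0,0,-0.6],[0,0,-0.6],[0,0,-0.6],[0,0,0],[0,0,0]],"angular":[[0,0,0],[0,0,0],[0,0,0],[0,0,0],[0,0,0],[0,0,0],[0,0,0],[0,0,0],[0,0,0],[0,0,0],[0,0,0],[0,0,0]]}'
python3 - <<'E'
from h import *
import pickle
A=eyes.snapshot("top");B=eyes.snapshot("scene");s=sense();print(s["eef_pos"],s["eef_rot"],s["contact_force"],s["grip_width"])
c=[cv2.resize(np.clip(p["pixels"][y:y+60,x:x+80]*1.5,0,255).astype(np.uint8),(400,300),interpolation=cv2.INTER_CUBIC) for p,x,y in((A,210,180),(B,330,110))]
cv2.imwrite("pics/v3.png",np.hstack(c)[:,:,::-1])
T=Ro.from_euler("xyz",s["eef_rot"])
# expected mouth: gun z=0 at 103-ish mm ahead of TCP
print([proj(B,s["eef_pos"]+T.apply([0,0,d]))[0].round(1).tolist() for d in(.033,.085,.109)])
E
```

```text
time_s: 11.4
eef_pos: [0.5292, 0.2294, 0.2337]
eef_rot: [3.141, 0.0, 1.953]
contact_force: [-0.1, -0.4, -3.2]
grip_width: 0.0254
gripper_force: 95.5
[0.52849827 0.22913606 0.23241441] [-3.13988003e+00 -1.47667906e-04  1.95345040e+00] [ 0.16695536  0.7032743  -2.38388248] 0.025440235755663898
[[362.6, 131.2], [361.1, 144.2], [360.4, 149.8]]
```

View pics/v3.png

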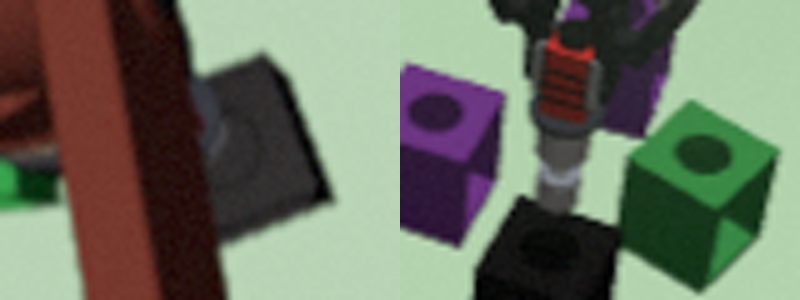

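The scene view shows the gun held upright, clear of the stand, with its coupler at crop (557,205). I'm moving to a point in front of the nipple.

```bash
cat >> h.py <<'E'
v=np.load("sp.npy"); yw=v[2]
nz=np.array([-.5*np.cos(yw),-.5*np.sin(yw),np.sqrt(.75)])
seat=np.array([v[0]-.0375*np.cos(yw),v[1]-.0375*np.sin(yw),.0706])
D0=Ro.from_euler("xyz",[np.pi,0,1.64])
ax=np.cross([0,0,-1],-nz); RT=Ro.from_rotvec(ax/np.linalg.norm(ax)*np.pi/6)*D0
E
python3 - <<'E'
from h import *
print(seat+nz*.157,RT.as_euler("xyz"))
plan([.437,.10,.25],RT)
E
```

```text
[0.43701247 0.06678181 0.20656599] [2.66303113 0.22122542 1.58582312]
slide total (tool, units of 20mm) [-4.28 -6.66 -0.87]  rows>= 7
turn total (share of 180) [-0.1376 -0.096   0.0976]  rows>= 5
```

```bash
python3 -m handwheel '{"hand":[-1,-1,-1,-1,-1,-1,-1,-1,-1,-1,-1,-1,-1,-1,-1,-1,-1,-1],"slide":[[-0.43,-0.67,-0.09],[-0.43,-0.67,-0.09],[-0.43,-0.67,-0.09],[-0.43,-0.67,-0.09],[-0.43,-0.67,-0.09],[-0.43,-0.67,-0.09],[-0.43,-0.67,-0.09],[-0.43,-0.67,-0.09],[-0.43,-0.67,-0.09],[-0.43,-0.63,-0.06],[0,0,0],[0,0,0],[0,0,0],[0,0,0],[0,0,0],[0,0,0],[0,0,0],[0,0,0]],"angular":[[0,0,0],[0,0,0],[0,0,0],[0,0,0],[0,0,0],[0,0,0],[0,0,0],[0,0,0],[0,0,0],[0,0,0],[-0.0229,-0.016,0.0163],[-0.0229,-0.016,0.0163],[-0.0229,-0.016,0.0163],[-0.0229,-0.016,0.0163],[-0.0229,-0.016,0.0163],[-0.0229,-0.016,0.0163],[0,0,0],[0,0,0]]}'
python3 - <<'E'
from h import *
plan(seat+nz*.157,RT);print(sense()["qpos"])
E
```

```text
time_s: 13.3
eef_pos: [0.4368, 0.0999, 0.2499]
eef_rot: [2.665, 0.221, 1.587]
contact_force: [0.2, -0.4, -3.6]
grip_width: 0.0255
gripper_force: 96.1
slide total (tool, units of 20mm) [-1.14 -1.15  2.19]  rows>= 3
turn total (share of 180) [-0.0006 -0.0003  0.0002]  rows>= 1
[ 0.25659536 -0.41414066  2.26972152 -0.39258042  0.89365028  0.37365521]
```

```bash
python3 -m handwheel '{"hand":[-1,-1,-1,-1,-1,-1],"slide":[[-0.28,-0.29,0.55],[-0.28,-0.29,0.55],[-0.28,-0.29,0.55],[-0.3,-0.28,0.54],[0,0,0],[0,0,0]],"angular":[[0,0,0],[0,0,0],[0,0,0],[0,0,0],[0,0,0],[0,0,0]]}'
python3 - <<'E'
from h import *
plan(seat+nz*.157,RT);s=sense();print(s["qpos"])
A=eyes.snapshot("top");B=eyes.snapshot("scene")
import pickle; pickle.dump((A,B,s),open("c.pkl","wb"))
c=[cv2.resize(np.clip(p["pixels"][y:y+45,x:x+60]*1.5,0,255).astype(np.uint8),(400,300),interpolation=cv2.INTER_CUBIC) for p,x,y in((A,305,185),(B,280,160))]
cv2.imwrite("pics/v4.png",np.hstack(c)[:,:,::-1])
T=Ro.from_euler("xyz",s["eef_rot"])
for p in(A,B): print([proj(p,s["eef_pos"]+T.apply([0,0,d]))[0].round(1).tolist() for d in(.069,.085,.109)],[proj(p,seat+nz*d)[0].round(1).tolist() for d in(-.003,.018)])
E
```

```text
time_s: 13.9
eef_pos: [0.4376, 0.0658, 0.2065]
eef_rot: [2.664, 0.221, 1.583]
contact_force: [-0.0, -0.5, -3.8]
grip_width: 0.0254
gripper_force: 96.0
slide total (tool, units of 20mm) [ 0.05 -0.02 -0.02]  rows>= 1
turn total (share of 180) [-0.0004  0.0003 -0.0008]  rows>= 1
[ 0.15591104 -0.39225266  2.34141133 -0.3796696   0.77113426  0.30696084]
[[330.5, 235.2], [331.8, 232.0], [333.7, 227.3]] [[336.9, 218.4], [335.5, 222.1]]
[[302.1, 162.9], [303.1, 168.2], [304.6, 175.9]] [[307.9, 191.8], [306.7, 185.2]]
```

View pics/v4.png

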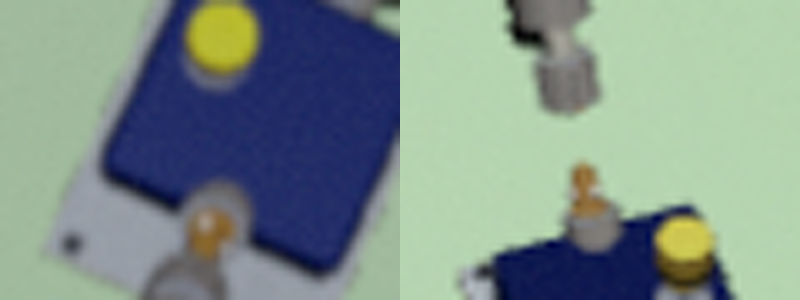

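The scene crop has the coupler mouth at (568,102) and the nipple tip at (583,165). Both are within 0.5 px of prediction and the two axes are parallel, and the top view agrees. I'm advancing.

```bash
python3 -m handwheel '{"hand":[-1,-1,-1,-1,-1,-1,-1],"slide":[[0.05,-0.02,0.3],[0,0,0.4],[0,0,0.4],[0,0,0.3],[0,0,0.2],[0,0,0.2],[0,0,0]],"angular":[[0,0,0],[0,0,0],[0,0,0],[0,0,0],[0,0,0],[0,0,0],[0,0,0]]}' 120
python3 - <<'E'
from h import *
plan(seat+nz*.109,RT);s=sense();print(Ro.from_euler("xyz",s["eef_rot"]).inv().apply(s["contact_force"]),s["wrist_torque"])
A=eyes.snapshot("top");B=eyes.snapshot("scene")
c=[cv2.resize(np.clip(p["pixels"][y:y+45,x:x+60]*1.5,0,255).astype(np.uint8),(400,300),interpolation=cv2.INTER_CUBIC) for p,x,y in((A,305,185),(B,280,160))]
cv2.imwrite("pics/v5.png",np.hstack(c)[:,:,::-1])
E
```

```text
time_s: 14.7
eef_pos: [0.454, 0.0607, 0.1751]
eef_rot: [2.663, 0.221, 1.585]
contact_force: [0.3, -0.5, -3.6]
grip_width: 0.025
gripper_force: 114.6
slide total (tool, units of 20mm) [-0.04 -0.01  0.59]  rows>= 1
turn total (share of 180) [-0.0001  0.0001 -0.0003]  rows>= 1
[ 0.3356456  -1.41155606  3.38162324] [0.22207604 0.4596683  0.0056931 ]
```

View pics/v5.png

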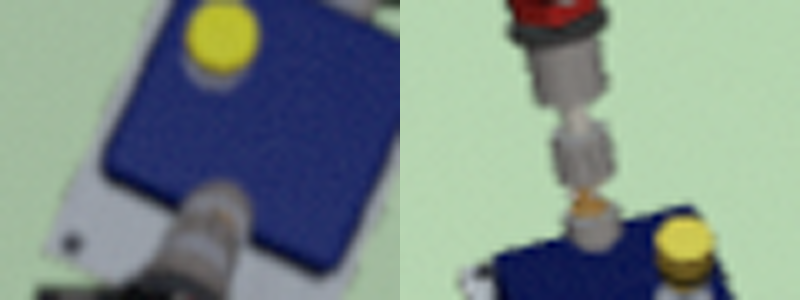

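The coupler is over the nipple tip: in the scene crop the mouth is at (583,188), in line with the brass, and there is no lateral contact force. I'm pushing on.

```bash
f='import sys
from h import *
s=sense();T=Ro.from_euler("xyz",s["eef_rot"]);d=T.inv().apply(s["eef_pos"]-seat);print("off",(d*1000).round(1),"F",T.inv().apply(s["contact_force"]).round(1))'
echo "$f" > st.py
python3 -m handwheel '{"hand":[-1,-1,-1,-1,-1],"slide":[[0,0,0.1],[0,0,0.1],[0,0,0.1],[0,0,0.1],[0,0,0]],"angular":[[0,0,0],[0,0,0],[0,0,0],[0,0,0],[0,0,0]]}' ; python3 st.py
python3 -m handwheel '{"hand":[-1,-1,-1,-1],"slide":[[0,0,0.1],[0,0,0.1],[0,0,0.1],[0,0,0]],"angular":[[0,0,0],[0,0,0],[0,0,0],[0,0,0]]}' ; python3 st.py
python3 -m handwheel '{"hand":[-1,-1,-1,-1],"slide":[[0,0,0.1],[0,0,0.1],[0,0,0.1],[0,0,0]],"angular":[[0,0,0],[0,0,0],[0,0,0],[0,0,0]]}' ; python3 st.py
```

```text
time_s: 15.3
eef_pos: [0.4577, 0.0593, 0.1693]
eef_rot: [2.663, 0.221, 1.584]
contact_force: [-7.4, 1.2, 5.2]
grip_width: 0.0249
gripper_force: 115.7
off [   0.5    0.7 -113.7] F [ 0.2 -4.1 -8.1]
time_s: 15.7
eef_pos: [0.4602, 0.0581, 0.1639]
eef_rot: [2.664, 0.221, 1.584]
contact_force: [-7.6, 0.9, 3.3]
grip_width: 0.0249
gripper_force: 115.7
off [   0.5    0.3 -107.7] F [ 0.2 -5.2 -6.6]
time_s: 16.1
eef_pos: [0.463, 0.057, 0.1588]
eef_rot: [2.664, 0.221, 1.584]
contact_force: [-9.8, 0.9, 5.6]
grip_width: 0.0249
gripper_force: 115.9
off [   0.5    0.3 -101.8] F [-0.3 -6.1 -9.6]
```

```bash
python3 -m handwheel '{"hand":[-1,-1,-1,-1],"slide":[[0,0,0.1],[0,0,0],[0,0,0],[0,0,0]],"angular":[[0,0,0],[0,0,0],[0,0,0],[0,0,0]]}' ; python3 st.py
python3 - <<'E'
from h import *
A=eyes.snapshot("top");B=eyes.snapshot("scene")
c=[cv2.resize(np.clip(p["pixels"][y:y+45,x:x+60]*1.5,0,255).astype(np.uint8),(400,300),interpolation=cv2.INTER_CUBIC) for p,x,y in((A,305,185),(B,280,160))]
cv2.imwrite("pics/v6.png",np.hstack(c)[:,:,::-1])
E
```

```text
time_s: 16.5
eef_pos: [0.4638, 0.0567, 0.1573]
eef_rot: [2.664, 0.221, 1.584]
contact_force: [-10.4, 1.7, 7.3]
grip_width: 0.0249
gripper_force: 116.1
off [   0.5    0.3 -100. ] F [  0.2  -5.8 -11.4]
```

View pics/v6.png

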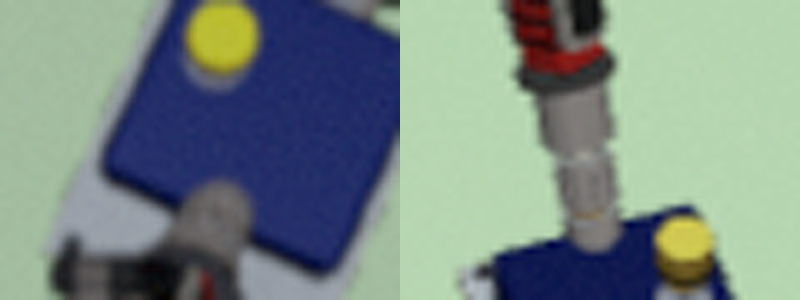

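The scene crop shows the coupler sitting about 3 mm off the boss, with a thin brass line at (590,214). The nozzle is almost fully in and the axial push is about 14 N. I'm handing in.

```bash
python3 -c "
from bench import arm,sense
print(arm.close_job(), sense()['time_s'])"
```

```text
the job is handed in; nothing more can be done
the job is handed in; nothing more can be done
```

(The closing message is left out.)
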